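Pack the repaired gauges and close the carton

ROBOT

A 6-joint arm with a two-finger parallel gripper is mounted at the origin on the work surface. World frame = base frame: x ahead of the robot, y to its left, z up, the work surface at z = 0. Lengths are in m, angles in rad, forces in N, time in s.
With the tool pointing down it reaches from about 0.275 to 0.825 m from the base axis. Payload 4.9 kg.
Tool frame: the origin (TCP) lies midway between the tips of the shut fingers; the grasp point (between the pads) lies manip.hold_point_z behind it (manip.hold_point_z is the distance from the TCP to the grasp point, in m); z points along the fingers, y is the line along which they close (so a half turn about z gives the same grasp; the last joint's range is limited). The gripper opens to 85 mm and grips with 20 to 120 N. Pads are 22 mm wide; open, the fingers measure 114 mm over their backs; the gripper's body (76 mm by 85 mm) begins 54 mm behind the grasp point. The pads swing forward as they close: fully open they stand 13 mm farther back than shut.
Start: joints at [1.211, 0.326, -0.193, 1.052, 0, 1.437], TCP at [0.123, 0.536, 0.231] pointing down, gripper open.
Joint ranges: [-2.65, 2.65], [-0.97, 1.79], [-1.3, 1.35], [-1.93, 2.1], [-1.47, 1.37], [-3.14, 3.14]. Speed limits (rad/s): [2.57, 2.57, 3.14, 3.14, 3.14, 3.14].

INTERFACE

Orientations are given as a rotation vector (axis times angle).
In Python, from cell import manip, cams gives the robot as it stands.
- The arm moves only by the shell command python3 -m pendant 'ROWS'. ROWS is JSON, a list that holds one entry, the list of rows, each a list of 5 numbers: the opening, from 0 (shut) to 1 (fully open), then the shift along the tool's x, y, z in mm, then the turn about the tool's z in degrees. In form: [[[jaw, x, y, z, roll], ...]]. A call has 1 to 5 rows; each row is the pose to reach, as a shift and turn from the pose commanded when the call began, along the tool's axes at that moment; what a row does not reach only later rows make up. A row lasts 1/10 s, in which the tool goes at most 50 mm and 8.59 degrees, less where a joint would pass 70% of its speed; a pose out of reach is approached as far as the arm can. A call with a gripper value outside its range is refused whole. The fingers move at their own pace and stop on an object; the grip force is fixed at half the most. Time passes only in rows, so rows that repeat a pose let the fingers close. It gives the time, the measured TCP pose, the force, the opening and the grip force at its end, in the units of the state.
- manip.read_state(): the state, without advancing time (a new reading comes with each control period).
- cams.snapshot(name): name is "side" or "top" or "wrist"; returns a dict with "pixels" (384x512x3 uint8, blue, green, red), "depth" (384x512 float32, m along the optical axis (not along the pixel's ray), 0 where there is no reading), "fx", "fy", "cx", "cy" (pixels), "R" (3x3) and "t" (3): a world point X has camera coordinates R X + t. Camera axes: x right, y down, z forward; pixel columns grow to the right and rows downward; lengths in m; the calibration is good to about 2 mm. A picture is of the moment at which its call begins.
- manip.sign_off(): hands the job in; it is judged then, once.
The state is a dict: "clock": time; "q": joint angles; "joint_velocities": joint speeds; "tau": joint torques, N m; "tcp_pos": TCP position; "ee_rot": TCP orientation; "ft_force": force on the tool from outside, world axes, zero at the start; "ft_torque": the same for the moment, N m; "finger_gap": opening from 0.0 (shut) to 1.0 (fully open); "grasp_force": force on a finger pad.
Only numpy, scipy, OpenCV 4.12 (cv2) and the standard library are available. Lean on these libraries where they do the work, as an engineer would, in place of code of your own. Each camera call takes 0.05 s, during which the arm holds its last target. There are 200 camera calls.

TASK

Pack every repaired gauge that stands in the wooden rack into the carton: stand each one on edge, spigot up, in a cell of its own between the cardboard pads. When all are in, close the carton properly: fold the two short end flaps down flat first, and only then fold the two long flaps down flat over them. Leave the carton standing on the desk, and leave the other things on the desk alone.

Things in the scene. Friction and masses are not known exactly. Their poses are not given: they have to be found in the camera images.
- rack: fixed wooden rack, 290 mm (y) x 128 mm (x). Origin: centre of underside. Four slots, floors centred at x 0, y -86, -22, 42, 106, z 26 mm, lean 0.26 rad towards the rack's +y; a gauge there leans on a 10 mm board on its +y side that reaches 50 mm up along it, so its upper half stands free. 48 mm high rails close the slots' ends
- gauge0: flat cream box 100 mm wide (x), 30 thick (y), 100 tall (z), round dial on the -y face, brass spigot 8 mm wide, 10 high on top at x = +32 mm. Origin: centre of underside; z points to the spigot end. 0.2-0.33 kg. Starts in a rack slot, spigot up, z leaning 0.26 rad; may be absent. Grip it across its 30 mm thickness near the top; about 30 mm is free on each side
- gauge1: another gauge, exactly like gauge0; may be absent
- gauge2: another gauge, exactly like gauge0; may be absent
- gauge3: another gauge, exactly like gauge0; may be absent
- carton: open cardboard carton, loose on the desk, 0.9 kg, can be shoved. Outside 132 mm (x) x 272 (y), walls and floor 4 mm. Origin: centre of underside, z up. Five low pads (tops 55 mm up) across it leave four cells, 46 mm (y) x 124 mm (x), at y = -90, -30, 30, 90; their floor is 4 mm up. End walls (y ends) 120 mm high, long walls 124. A gauge in a cell reaches 104 mm, spigot 114
- flap_near (a joint): long flap at the carton's -x side, 272 mm wide, 65 mm from crease to free edge, 3 mm thick. Crease (hinge axis) at x = -66, z = 124 mm, along y in the carton's frame. Angle, rad: 0 flat over the opening, pi/2 upright, more = leaning outward (starts 2.1-2.5, stop at 2.8). Crease friction 0.03 N m: it stays where left; about 0.5 N at the free edge moves it
- flap_far (a joint): long flap at the carton's +x side, 272 mm wide, 65 mm from crease to free edge, 3 mm thick. Crease (hinge axis) at x = +66, z = 124 mm, along y in the carton's frame. Angle, rad: 0 flat over the opening, pi/2 upright, more = leaning outward (starts 2.1-2.5, stop at 2.8). Crease friction 0.03 N m: it stays where left; about 0.5 N at the free edge moves it
- flap_left (a joint): short end flap at the carton's +y side, 121 mm wide, 65 mm from crease to free edge, 3 mm thick. Crease (hinge axis) at y = +136, z = 120 mm, along x in the carton's frame. Angle, rad: 0 flat over the opening, pi/2 upright, more = leaning outward (starts 2.1-2.5, stop at 2.8). Crease friction 0.03 N m: it stays where left; about 0.5 N at the free edge moves it
- flap_right (a joint): short end flap at the carton's -y side, 121 mm wide, 65 mm from crease to free edge, 3 mm thick. Crease (hinge axis) at y = -136, z = 120 mm, along x in the carton's frame. Angle, rad: 0 flat over the opening, pi/2 upright, more = leaning outward (starts 2.1-2.5, stop at 2.8). Crease friction 0.03 N m: it stays where left; about 0.5 N at the free edge moves it
- ref_gauge: bystander: chrome reference gauge, 72 mm dial on a brass stem and round foot, 104 mm high, standing loose beyond the work. Origin: centre of its foot's underside
- vial: bystander: small amber glass vial with black cap, 30 mm across, 62 mm high, beyond the work. Origin: centre of its underside
- hex_holder: bystander: steel block with six upright hex keys, 34 x 90 mm, 72 mm high in all, beyond the work. Origin: centre of its underside

How it is judged:
On the way, in this order (a step that is already met when the one before it is completed fails the run):
1. every gauge stands in the carton (x of gauge0 in the frame of carton between -0.03 and 0.03 m and y of gauge0 in the frame of carton between -0.125 and 0.125 m and z of gauge0 in the frame of carton between -0.01 and 0.03 m and angle between each of gauge0, gauge1, gauge2, gauge3's own z axis and vertical below 0.45 rad and x of gauge1 in the frame of carton between -0.03 and 0.03 m and y of gauge1 in the frame of carton between -0.125 and 0.125 m and z of gauge1 in the frame of carton between -0.01 and 0.03 m and x of gauge2 in the frame of carton between -0.03 and 0.03 m and y of gauge2 in the frame of carton between -0.125 and 0.125 m and z of gauge2 in the frame of carton between -0.01 and 0.03 m and x of gauge3 in the frame of carton between -0.03 and 0.03 m and y of gauge3 in the frame of carton between -0.125 and 0.125 m and z of gauge3 in the frame of carton between -0.01 and 0.03 m), for 0.2 s.
2. both short end flaps are folded down flat (all of step 1 and value of joint each of flap_left, flap_right below 0.15 rad), for 0.2 s.
3. both long flaps are folded down flat over them (all of step 2 and value of joint each of flap_near, flap_far below 0.15 rad), for 0.2 s.
At the end, for the whole second after the job is handed in: every gauge present stands in the carton, spigot up (leaning less than 0.45 rad, its underside less than 30 mm above the carton's underside), all four flaps are within 0.15 rad of flat, the carton stands level on the desk and everything is at rest (all of step 3 and linear speed of each of gauge0, gauge1, gauge2, gauge3, carton below 0.03 m/s and angle between carton's own z axis and vertical below 0.1 rad and height (world z) of carton below 0.015 m); the robot touches nothing.
It fails at once if a long flap is folded over (below 0.6 rad) while a short flap is not yet down (above 0.35 rad) (value of joint any of flap_near, flap_far below 0.6 rad and value of joint any of flap_left, flap_right above 0.35 rad).
It fails at once if a bystander (reference gauge) is pushed more than 25 mm or knocked over (distance of ref_gauge from where it was at the start of the episode above 0.025 m or angle between ref_gauge's own z axis and vertical above 0.5 rad).
It fails at once if a bystander (vial) is pushed more than 25 mm or knocked over (distance of vial from where it was at the start of the episode above 0.025 m or angle between vial's own z axis and vertical above 0.5 rad).
It fails at once if a bystander (hex key holder) is pushed more than 25 mm or knocked over (distance of hex_holder from where it was at the start of the episode above 0.025 m or angle between hex_holder's own z axis and vertical above 0.5 rad).
Of gauge0, gauge1, gauge2, gauge3 only 2 to 4 are there at a start; the rules pass over those that are not, and their reading is None.
At some moment in a run one of carton may be knocked a few centimetres aside while the robot is not near it.
It also fails if it takes over 210 s, if anything falls off the work surface, if the arm or the gripper's body presses on something with over 40 N, if the wrist force passes 120 N, or if a joint passes its speed limit or range.

## Working session

There is one attempt and no reset: what is moved stays moved. The work goes in short steps, Python scripts to look and compute and a shell command to move; the robot and the scene stay as the last step left them, time stands still between calls to the robot, and variables do not carry over. Pictures are saved under pics/ and viewed, at most 14 in all, crops included, and the job is handed in when it is done.

```bash
ls; mkdir -p pics
python3 - <<'E'
from cell import manip,cams
import cv2,numpy as np
s=manip.read_state();print({k:np.round(v,3).tolist() for k,v in s.items()},manip.hold_point_z)
for n in("top","side"):
    c=cams.snapshot(n);cv2.imwrite(f"pics/{n}0.png",c["pixels"]);np.savez(f"{n}0.npz",**c)
    print(n,c["fx"],c["cx"],c["cy"],np.round(c["R"],3).tolist(),np.round(c["t"],3))
E
```

```text
pics
{'clock': 0.0, 'q': [1.211, 0.327, -0.194, 1.052, 0.0, 1.437], 'joint_velocities': [-0.0, 0.0, 0.001, -0.001, -0.001, 0.0], 'tau': [0.0, -44.341, 26.244, 0.016, -0.0, 0.0], 'tcp_pos': [0.123, 0.535, 0.23], 'ee_rot': [-0.354, -3.121, 0.003], 'ft_force': [-0.426, 0.776, 1.397], 'ft_torque': [0.021, -0.023, 0.015], 'grasp_force': 0.0, 'finger_gap': 1.001} 0.0187
top 487.6758607137992 262.2278096051343 193.23593936704694 [[-0.014, -1.0, -0.003], [-0.99, 0.014, -0.137], [0.137, 0.001, -0.991]] [-0.002  0.606  1.357]
side 482.26071248356226 252.08384884453588 189.44434893701026 [[0.927, -0.374, -0.024], [-0.214, -0.477, -0.853], [0.307, 0.796, -0.522]] [-0.547  0.238  1.199]
```

View pics/top0.png

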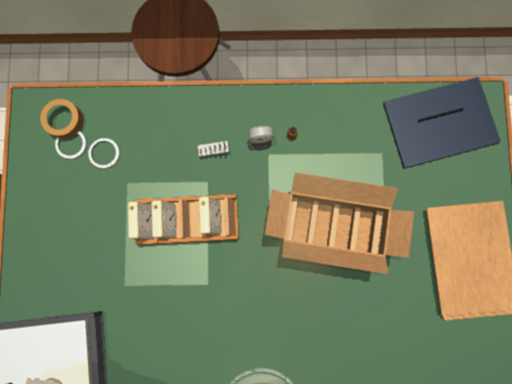

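View pics/side0.png

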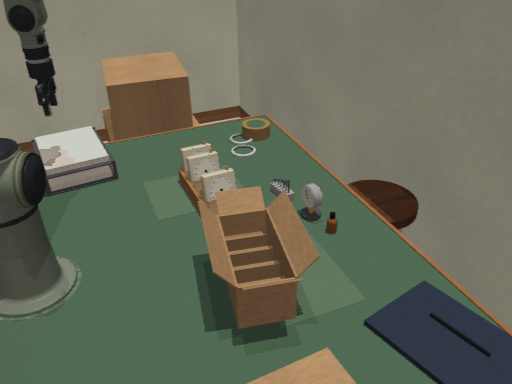

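The top view shows three gauges, at px (139,220), (164,219) and (210,216), with one rack slot empty at about (187,218). The carton is open at about (338,225) and slightly turned. The bystanders sit at (213,149), (261,134) and (292,132). The side view confirms that all the flaps lean outward.

```bash
cat > h.py <<'E'
from cell import manip,cams
import cv2,numpy as np
from scipy.spatial.transform import Rotation as Ro
def cloud(c):
    d=c["depth"].astype(float);v,u=np.indices(d.shape)
    p=np.stack([(u-c["cx"])/c["fx"]*d,(v-c["cy"])/c["fy"]*d,d],-1)
    X=(p-c["t"])@c["R"]; X[d<=0]=np.nan; return X
def rect(P):
    (x,y),(w,h),a=cv2.minAreaRect((P[:,:2]*1000).astype(np.float32))
    return [round(t,1) for t in(x,y,w,h,a)]
def tool():
    s=manip.read_state();R=Ro.from_rotvec(s["ee_rot"]).as_matrix();return np.array(s["tcp_pos"])*1000,R,s
def go(x,y,z,yaw=None):
    """mm shift in tool axes to world target (mm); yaw (deg) = wanted direction of tool y from world +y, ccw"""
    p,R,s=tool();d=R.T@(np.array([x,y,z])-p);now=np.degrees(np.arctan2(-R[0,1],R[1,1]))
    r=None if yaw is None else round(-(yaw-now),1)
    print("shift",np.round(d,1),"roll",r,"yaw now",round(now,1),"tcp",np.round(p,1))
def carton(c,X):
    Z=X[...,2]*1000;r=(X[...,1]<0.02)&(X[...,1]>-.5)&(X[...,0]>.2)&(X[...,0]<.7)
    m=r&(abs(Z-55)<5);n=cv2.connectedComponentsWithStats(m.astype(np.uint8))
    out=[]
    for i in range(1,n[0]):
        if n[2][i,4]>40: out.append((n[2][i,4],rect(X[n[1]==i])))
    return m,out
E
cat > m.py <<'E'
from h import *
c=dict(np.load("top0.npz"));X=cloud(c);Z=X[...,2]*1000;im=c["pixels"].astype(int)
for o in carton(c,X)[1]:print("pad",o)
r=(X[...,1]<0.02)&(X[...,1]>-.5)&(X[...,0]>.2)&(X[...,0]<.7)
print("rim",rect(X[r&(Z>112)&(Z<128)]), "all",np.nanmax(Z[r]))
cream=(im[...,1]>170)&(im[...,0]>110)&(Z>105)&(Z<150)
n=cv2.connectedComponentsWithStats(cream.astype(np.uint8))
for i in range(1,n[0]):
    if n[2][i,4]>30:
        P=X[n[1]==i];print("gauge",n[2][i],np.round(np.nanmedian(P,0)*1000),rect(P),np.round(np.nanpercentile(P[:,2],[5,95])*1000))
g=(X[...,1]>0.02)&(X[...,1]<.45)&(X[...,0]>.2)&(X[...,0]<.6)
print("rack",rect(X[g&(Z>40)&(Z<56)]))
a=np.clip(np.nan_to_num(Z)*1.5,0,255).astype(np.uint8)
o=np.hstack([cv2.resize(a[165:285,110:250],None,fx=2.8,fy=2.8,interpolation=0),cv2.resize(a[165:285,255:420],None,fx=2.4,fy=2.8,interpolation=0)])
cv2.imwrite("pics/h0.png",o)
E
python3 m.py
```

```text
pad (np.int32(237), [531.8, -92.0, 17.7, 120.4, 79.3])
pad (np.int32(200), [521.5, -152.2, 14.4, 120.3, 80.3])
pad (np.int32(208), [511.2, -211.2, 14.6, 120.1, 80.3])
pad (np.int32(214), [501.5, -270.9, 24.6, 121.0, 74.8])
pad (np.int32(300), [491.0, -332.0, 26.9, 120.4, 83.6])
rim [510.3, -212.0, 303.5, 152.5, 79.6] all 179.3483942149087
gauge [199 197  11  37 348] [538. 146. 122.] [539.4, 146.5, 96.8, 27.9, 2.9] [116. 127.]
gauge [152 200  10  37 342] [530. 273. 122.] [532.3, 274.9, 97.9, 28.0, 0.9] [116. 127.]
gauge [128 202  10  36 327] [528. 337. 122.] [529.2, 338.8, 95.4, 29.3, 0.7] [116. 127.]
rack [535.1, 208.9, 128.5, 289.4, 2.3]
```

View pics/h0.png

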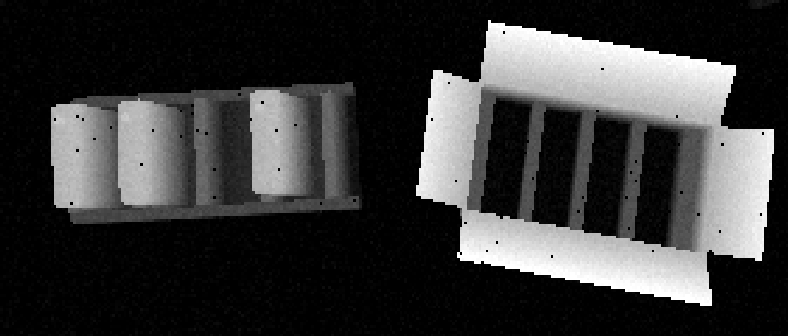

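The height map shows all five pads and the rim clearly. That puts the carton centre at about (511,-212) with yaw -9.7°. The rack yaw is about +2.8°, with gauge top centres at y = 146, 275 and 339.

```bash
python3 -c "
from h import *
go(529.4,333.5,190,2.8)"
```

```text
shift [-441.4 -105.9   40.6] roll -15.7 yaw now -12.9 tcp [122.9 535.6 230.6]
```

```bash
python3 -m pendant '[[[0.62,-45,-11,4,-4],[0.62,-90,-22,8,-8],[0.62,-135,-32,12,-12],[0.62,-180,-43,16,-15.7],[0.62,-225,-54,20,-15.7]]]'; python3 -c "
from h import *
go(529.4,333.5,190,2.8)"
```

```text
clock: 0.6
tcp_pos: [0.3316, 0.4319, 0.2108]
ee_rot: [0.078, -3.14, 0.0]
ft_force: [-0.0, 0.6, -0.5]
finger_gap: 0.617
grasp_force: 0.0
shift [-192.7 -108.    20.8] roll 0.0 yaw now 2.8 tcp [331.6 431.9 210.8]
```

```bash
python3 -m pendant '[[[0.62,-40,-22,4,0],[0.62,-80,-44,8,0],[0.62,-120,-66,12,0],[0.62,-160,-88,16,0],[0.62,-192.7,-108,20.8,0]]]'; python3 -m pendant '[[[0.62,0,0,0,0],[0.62,0,0,0,0]]]';python3 - <<'E'
from h import *
go(529.4,333.5,82,2.8)
c=cams.snapshot("wrist");cv2.imwrite("pics/w1.png",c["pixels"])
E
```

```text
clock: 1.1
tcp_pos: [0.53, 0.333, 0.1899]
ee_rot: [0.074, -3.141, 0.0]
ft_force: [-0.7, 1.3, -0.4]
finger_gap: 0.619
grasp_force: 0.0
clock: 1.3
tcp_pos: [0.5281, 0.3336, 0.1895]
ee_rot: [0.073, -3.139, 0.001]
ft_force: [-0.6, 0.4, 0.0]
finger_gap: 0.619
grasp_force: 0.0
shift [-1.600e+00 -1.000e-01  1.075e+02] roll -0.1 yaw now 2.7 tcp [528.1 333.6 189.5]
```

View pics/w1.png

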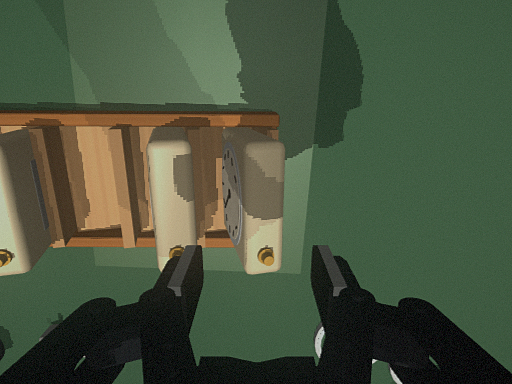

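The wrist view shows the end gauge's top at px 242-283, between the fingers at about 200 and 315, so it is centred. I'll descend, grip and lift.

```bash
python3 -m pendant '[[[0.62,0,0,30,0],[0.62,0,0,55,0],[0.62,0,0,80,0],[0.62,0,0,95,0],[0.62,0,0,107,0]]]'; python3 -m pendant '[[[0.62,0,0,0,0],[0.2,0,0,0,0],[0.2,0,0,0,0],[0.2,0,0,0,0],[0.2,0,0,0,0]]]';python3 -m pendant '[[[0,0,0,0,0],[0,0,0,0,0],[0,0,0,0,0]]]'
```

```text
clock: 1.85
tcp_pos: [0.526, 0.3353, 0.0825]
ee_rot: [0.079, -3.139, 0.001]
ft_force: [1.4, -0.1, 0.6]
finger_gap: 0.618
grasp_force: 0.0
clock: 2.35
tcp_pos: [0.5278, 0.3332, 0.0852]
ee_rot: [-0.075, 3.14, -0.005]
ft_force: [-3.0, -4.6, 5.4]
finger_gap: 0.424
grasp_force: 54.7
clock: 2.65
tcp_pos: [0.5278, 0.3333, 0.0852]
ee_rot: [-0.075, 3.14, -0.004]
ft_force: [-3.0, -3.8, 5.6]
finger_gap: 0.427
grasp_force: 55.0
```

```bash
python3 -m pendant '[[[0,0,0,-15,0],[0,0,0,-40,0],[0,0,0,-80,0],[0,0,0,-125,0],[0,0,0,-170,0]]]'; python3 -m pendant '[[[0,0,0,-25,0],[0,0,0,-25,0]]]';python3 - <<'E'
from h import *
c=cams.snapshot("wrist");d=cams.snapshot("side")
cv2.imwrite("pics/w2.png",np.hstack([cv2.resize(c["pixels"],(400,300)),cv2.resize(d["pixels"][20:270,100:350],(400,300))]))
E
```

```text
clock: 3.15
tcp_pos: [0.5277, 0.3345, 0.2557]
ee_rot: [-0.076, 3.14, 0.001]
ft_force: [0.9, 1.6, -2.8]
finger_gap: 0.342
grasp_force: 60.3
clock: 3.35
tcp_pos: [0.5302, 0.3358, 0.2843]
ee_rot: [-0.076, 3.132, 0.007]
ft_force: [-0.3, -0.2, -2.6]
finger_gap: 0.341
grasp_force: 60.4
```

View pics/w2.png

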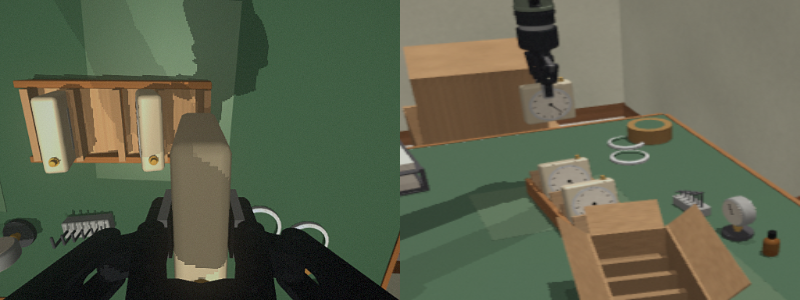

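The gauge has straightened up in the pads (gap 29 mm). Next I'll carry it to the carton.

```bash
cat >> h.py <<'E'
def where():
    c=cams.snapshot("top");X=cloud(c);Z=X[...,2]*1000
    r=(X[...,1]<0.02)&(X[...,1]>-.5)&(X[...,0]>.2)&(X[...,0]<.75)&(Z>112)&(Z<128)
    q=rect(X[r]);pads=[o[1] for o in carton(c,X)[1]];print("rim",q,"pads",[(p[0],p[1]) for p in pads])
    return c,X
def cell(C,a,y,z,x=0):
    """target at carton frame x,y (mm); a=carton yaw deg"""
    t=np.radians(a);go(C[0]+x*np.cos(t)-y*np.sin(t),C[1]+x*np.sin(t)+y*np.cos(t),z,a)
E
python3 -c "
from h import *
where();cell((511,-212),-9.7,-90,280)"
```

```text
rim [509.6, -209.4, 304.4, 152.3, 80.5] pads [(532.0, -92.1), (521.3, -152.4), (511.2, -211.2), (500.8, -270.5), (490.7, -332.1)]
shift [  62.1 -632.7   -2.3] roll 12.5 yaw now 2.8 tcp [527.3 334.3 277.3]
```

```bash
python3 -m pendant '[[[0,4,-40,-1,1],[0,8,-85,-2,3],[0,12,-132,-3,5],[0,17,-180,-3,6],[0,22,-228,-3,7]]]'; python3 -m pendant '[[[0,5,-48,0,1],[0,10,-96,0,2],[0,15,-144,0,3],[0,20,-192,0,4],[0,25,-235,0,5.5]]]';python3 -c "
from h import *
cell((511,-212),-9.7,-90,280)"
```

```text
clock: 4.0
tcp_pos: [0.5153, 0.104, 0.2792]
ee_rot: [-0.116, -3.136, 0.001]
ft_force: [1.2, -1.0, -3.1]
finger_gap: 0.34
grasp_force: 60.7
clock: 4.5
tcp_pos: [0.4729, -0.1284, 0.2794]
ee_rot: [-0.269, -3.127, -0.002]
ft_force: [0.7, -0.6, -1.9]
finger_gap: 0.343
grasp_force: 60.6
shift [ -52.1 -165.9   -0.9] roll -0.1 yaw now -9.8 tcp [ 472.9 -128.4  279.4]
```

```bash
python3 -m pendant '[[[0,-13,-44,0,0],[0,-26,-86,0,0],[0,-40,-126,0,0],[0,-50,-156,0,0],[0,-52,-166,0,0]]]'; python3 -m pendant '[[[0,0,0,0,0],[0,0,0,0,0]]]';python3 - <<'E'
from h import *
cell((511,-212),-9.7,-90,73)
d=cams.snapshot("top")
X=cloud(d)
c=cams.snapshot("wrist")
cv2.imwrite("pics/w3.png",np.hstack([cv2.resize(c["pixels"],(400,300)),cv2.resize(d["pixels"][150:300,250:450],(400,300))]))
E
```

```text
clock: 5.0
tcp_pos: [0.4971, -0.3019, 0.2786]
ee_rot: [-0.271, -3.127, -0.002]
ft_force: [0.3, 1.2, -3.4]
finger_gap: 0.346
grasp_force: 61.1
clock: 5.2
tcp_pos: [0.4972, -0.2979, 0.2801]
ee_rot: [-0.266, -3.128, -0.004]
ft_force: [0.1, -0.1, -2.3]
finger_gap: 0.344
grasp_force: 61.0
shift [  0.3  -3.5 207.1] roll -0.0 yaw now -9.7 tcp [ 497.2 -297.9  280.1]
```

View pics/w3.png

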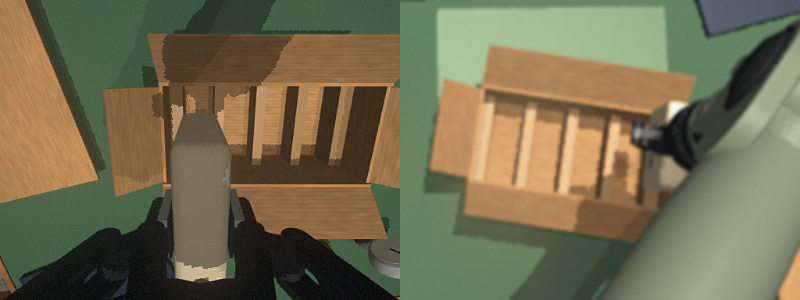

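The wrist view shows the gauge above the leftmost (-y) cell, with the cell at px ~165-220, so it is lined up. Lowering it.

```bash
python3 -m pendant '[[[0,0,-3,45,0],[0,0,-3,90,0],[0,0,-3,120,0],[0,0,-3,150,0],[0,0,-3,175,0]]]'; python3 -m pendant '[[[0,0,0,12,0],[0,0,0,22,0],[0,0,0,28,0],[0,0,0,28,0]]]'
```

```text
clock: 5.8
tcp_pos: [0.497, -0.3003, 0.1052]
ee_rot: [-0.264, -3.13, -0.001]
ft_force: [0.4, -0.2, -2.8]
finger_gap: 0.345
grasp_force: 60.9
clock: 6.2
tcp_pos: [0.4976, -0.302, 0.0786]
ee_rot: [0.266, 3.13, -0.0]
ft_force: [0.1, -0.6, -1.9]
finger_gap: 0.34
grasp_force: 60.8
```

```bash
for i in 1; do python3 -m pendant '[[[0,0,0,3,0],[0,0,0,6,0],[0,0,0,6,0]]]'; python3 -m pendant '[[[0,0,0,3,0],[0,0,0,5,0],[0,0,0,5,0]]]'; done | egrep 'pos|force'
```

```text
tcp_pos: [0.4984, -0.3032, 0.0751]
ft_force: [-3.0, 3.3, 9.3]
grasp_force: 67.0
tcp_pos: [0.4987, -0.3041, 0.0744]
ft_force: [-11.1, 12.1, 41.5]
grasp_force: 77.6
```

```bash
python3 -m pendant '[[[0,0,0,-6,0],[0.3,0,0,-6,0],[0.48,0,0,-6,0],[0.48,0,0,-6,0],[0.48,0,0,-6,0]]]'; python3 -m pendant '[[[0.48,0,0,-20,0],[0.48,0,0,-50,0],[0.48,0,0,-100,0],[0.48,0,0,-145,0],[0.48,0,0,-190,0]]]'; python3 -c "
from h import *
go(515,100,270,2.8)"
```

```text
clock: 7.3
tcp_pos: [0.4991, -0.2997, 0.0744]
ee_rot: [0.263, 3.127, 0.008]
ft_force: [2.3, 12.2, 11.9]
finger_gap: 0.479
grasp_force: 7.9
clock: 7.8
tcp_pos: [0.4974, -0.3023, 0.2649]
ee_rot: [0.267, 3.13, -0.0]
ft_force: [1.4, -0.4, 0.9]
finger_gap: 0.479
grasp_force: 0.0
shift [ 50.8 399.5  -5.1] roll -12.5 yaw now -9.7 tcp [ 497.4 -302.3  264.9]
```

```bash
python3 -m pendant '[[[0.62,5,45,0,-2],[0.62,10,90,0,-4],[0.62,16,138,0,-6],[0.62,22,186,0,-9],[0.62,28,234,0,-12.5]]]'; python3 -c "
from h import *
where();go(531,269.6,190,2.8)"
```

```text
clock: 8.3
tcp_pos: [0.5095, -0.0653, 0.2632]
ee_rot: [-0.078, 3.14, 0.0]
ft_force: [1.0, 0.0, 0.3]
finger_gap: 0.617
grasp_force: 0.0
rim [500.3, -266.7, 190.2, 152.4, 80.8] pads [(511.1, -211.5), (500.7, -270.3), (489.6, -334.4)]
shift [-41.2 325.6  75.2] roll 0.6 yaw now 3.4 tcp [509.  -58.3 263.3]
```

Carton unmoved. On to the second gauge.

```bash
python3 -m pendant '[[[0.62,-6,47,5,0.6],[0.62,-12,94,10,0.6],[0.62,-18,141,15,0.6],[0.62,-24,188,20,0.6],[0.62,-30,235,25,0.6]]]'; python3 -m pendant '[[[0.62,-6,45,20,0],[0.62,-11,80,40,0],[0.62,-11,89,50,0],[0.62,-11,89,50,0],[0.62,-11,89,50,0]]]'
python3 - <<'E'
from h import *
where();go(531,269.6,83,2.8)
c=cams.snapshot("top");cv2.imwrite("pics/t4.png",cv2.resize(c["pixels"][140:300,100:440],(800,376)))
E
```

```text
clock: 8.85
tcp_pos: [0.5284, 0.171, 0.238]
ee_rot: [-0.058, 3.141, -0.0]
ft_force: [0.2, -0.7, 0.3]
finger_gap: 0.621
grasp_force: 0.0
clock: 9.35
tcp_pos: [0.5358, 0.2577, 0.1884]
ee_rot: [0.058, -3.141, 0.001]
ft_force: [0.4, 0.1, -0.3]
finger_gap: 0.621
grasp_force: 0.0
rim [510.6, -211.7, 307.4, 151.9, 80.6] pads [(531.6, -91.9), (521.7, -152.2), (511.2, -211.3), (500.8, -270.5), (490.4, -332.1)]
shift [  4.8  12.4 106.1] roll -0.7 yaw now 2.1 tcp [536.2 257.5 189.1]
```

View pics/t4.png

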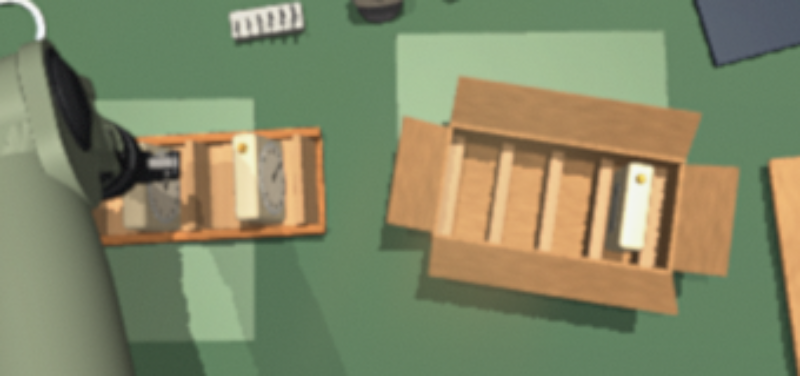

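Gauge 1 stands upright in the end cell (px 635,205), and the carton hasn't moved. I'll shift sideways 12 mm, then descend on the second gauge.

```bash
python3 -m pendant '[[[0.62,5,12,0,-0.7],[0.62,5,12,30,-0.7],[0.62,5,12,60,-0.7],[0.62,5,12,90,-0.7],[0.62,5,12,106,-0.7]]]'; python3 -m pendant '[[[0.62,0,0,0,0],[0.2,0,0,0,0],[0.2,0,0,0,0],[0.2,0,0,0,0],[0.0,0,0,0,0]]]';python3 -m pendant '[[[0,0,0,-15,0],[0,0,0,-40,0],[0,0,0,-80,0],[0,0,0,-125,0],[0,0,0,-170,0]]]'; python3 -m pendant '[[[0,0,0,-25,0],[0,0,0,-25,0]]]';python3 -c "
from h import *
cell((511,-212),-9.7,90,280)"
```

```text
clock: 9.95
tcp_pos: [0.529, 0.2701, 0.0809]
ee_rot: [0.078, -3.139, 0.0]
ft_force: [0.1, 0.0, 0.4]
finger_gap: 0.623
grasp_force: 0.0
clock: 10.45
tcp_pos: [0.5308, 0.2683, 0.0853]
ee_rot: [-0.077, 3.138, -0.008]
ft_force: [-3.8, -6.5, 7.8]
finger_gap: 0.419
grasp_force: 55.6
clock: 10.95
tcp_pos: [0.5302, 0.2704, 0.2557]
ee_rot: [-0.078, 3.139, 0.001]
ft_force: [0.6, 1.0, -1.3]
finger_gap: 0.341
grasp_force: 60.6
clock: 11.15
tcp_pos: [0.5327, 0.2715, 0.2839]
ee_rot: [-0.078, 3.13, 0.006]
ft_force: [0.3, 0.8, -2.1]
finger_gap: 0.342
grasp_force: 60.7
shift [  26.3 -393.9    2.3] roll 12.6 yaw now 2.9 tcp [532.7 271.5 283.9]
```

```bash
python3 -m pendant '[[[0,2,-40,1,2],[0,5,-85,1,4],[0,9,-132,2,6],[0,12,-180,2,8],[0,15,-228,2,12.6]]]'; python3 -m pendant '[[[0,0,0,0,0],[0,0,0,0,0]]]';python3 -c "
from h import *
where();cell((511,-212),-9.7,90,280)"
```

```text
clock: 11.65
tcp_pos: [0.5256, 0.0405, 0.2747]
ee_rot: [-0.27, -3.129, -0.0]
ft_force: [1.4, -0.0, -2.9]
finger_gap: 0.343
grasp_force: 60.6
clock: 11.85
tcp_pos: [0.5261, 0.041, 0.2749]
ee_rot: [-0.27, -3.129, -0.001]
ft_force: [1.1, 0.4, -2.2]
finger_gap: 0.344
grasp_force: 61.1
rim [509.7, -212.1, 307.5, 151.4, 79.5] pads [(531.7, -92.1), (521.5, -152.4), (510.4, -216.3), (500.8, -270.5), (490.0, -333.2)]
shift [ -28.1 -163.    -5.1] roll -0.1 yaw now -9.8 tcp [526.1  42.1 275. ]
```

```bash
python3 -m pendant '[[[0,-7,-42,-3,0],[0,-14,-84,-5,0],[0,-22,-126,-5,0],[0,-28,-158,-5,0],[0,-28,-163,-5,0]]]'; python3 -m pendant '[[[0,0,0,0,0],[0,0,0,0,0]]]';python3 -c "
from h import *
cell((511,-212),-9.7,90,80)"
```

```text
clock: 12.4
tcp_pos: [0.5271, -0.125, 0.28]
ee_rot: [0.269, 3.13, -0.001]
ft_force: [0.1, -0.4, -2.7]
finger_gap: 0.347
grasp_force: 61.4
clock: 12.6
tcp_pos: [0.5267, -0.1215, 0.2802]
ee_rot: [-0.263, -3.13, -0.001]
ft_force: [-0.7, -0.7, -2.4]
finger_gap: 0.345
grasp_force: 61.5
shift [  0.   -2.  200.2] roll 0.1 yaw now -9.6 tcp [ 526.7 -121.5  280.2]
```

```bash
python3 -m pendant '[[[0,0,-2,45,0],[0,0,-2,90,0],[0,0,-2,120,0],[0,0,-2,150,0],[0,0,-2,175,0]]]'; python3 -m pendant '[[[0,0,0,12,0],[0,0,0,22,0],[0,0,0,26,0],[0,0,0,28,0],[0,0,0,28,0]]]'
```

```text
clock: 13.1
tcp_pos: [0.5259, -0.1229, 0.1039]
ee_rot: [-0.262, -3.13, -0.001]
ft_force: [-0.3, -0.2, -2.7]
finger_gap: 0.341
grasp_force: 61.2
clock: 13.6
tcp_pos: [0.5269, -0.1255, 0.0782]
ee_rot: [0.266, 3.129, -0.001]
ft_force: [-0.0, 0.4, -2.1]
finger_gap: 0.34
grasp_force: 61.2
```

```bash
python3 -m pendant '[[[0,0,0,2,0],[0.3,0,0,2,0],[0.46,0,0,2,0],[0.46,0,0,2,0],[0.46,0,0,2,0]]]'; python3 -m pendant '[[[0.46,0,0,-20,0],[0.46,0,0,-50,0],[0.46,0,0,-100,0],[0.46,0,0,-145,0],[0.46,0,0,-190,0]]]'; python3 -c "
from h import *
go(536.5,141.2,190,2.8)"
```

```text
clock: 14.1
tcp_pos: [0.5266, -0.1255, 0.0759]
ee_rot: [0.267, 3.129, -0.0]
ft_force: [-0.6, 0.1, -0.5]
finger_gap: 0.459
grasp_force: 0.0
clock: 14.6
tcp_pos: [0.5261, -0.1253, 0.2676]
ee_rot: [0.267, 3.13, -0.0]
ft_force: [0.5, 0.3, -0.3]
finger_gap: 0.46
grasp_force: 0.0
shift [ 34.9 264.4  77.6] roll -12.5 yaw now -9.7 tcp [ 526.1 -125.3  267.6]
```

```bash
python3 -m pendant '[[[0.62,6,45,0,-2],[0.62,12,90,10,-4],[0.62,18,138,30,-7],[0.62,26,186,50,-10],[0.62,32,232,70,-12.5]]]'; python3 -m pendant '[[[0.62,0,0,0,0],[0.62,0,0,0,0]]]';python3 -c "
from h import *
where();go(537,141.2,190,2.8)"
```

```text
clock: 15.1
tcp_pos: [0.5338, 0.1055, 0.1975]
ee_rot: [-0.078, 3.139, 0.0]
ft_force: [1.1, -0.6, 0.4]
finger_gap: 0.616
grasp_force: 0.0
clock: 15.3
tcp_pos: [0.5333, 0.1046, 0.1973]
ee_rot: [0.079, -3.14, 0.001]
ft_force: [1.5, 0.1, -0.3]
finger_gap: 0.623
grasp_force: 0.0
rim [511.6, -212.8, 306.2, 153.0, 79.8] pads [(531.4, -91.9), (522.1, -152.5), (510.9, -211.2), (500.4, -273.1), (490.3, -333.0)]
shift [-4.9 37.4  7.9] roll -0.0 yaw now 2.8 tcp [533.9 103.6 197.9]
```

```bash
python3 -m pendant '[[[0.62,-5,30,0,0],[0.62,-5,37,0,0],[0.62,-5,37,30,0],[0.62,-5,37,60,0],[0.62,-5,37,90,0]]]';python3 -m pendant '[[[0.62,0,0,15,0],[0.62,0,0,24,0],[0.62,0,0,24,0]]]'; python3 -m pendant '[[[0.62,0,0,0,0],[0.2,0,0,0,0],[0.2,0,0,0,0],[0.2,0,0,0,0],[0.0,0,0,0,0]]]';python3 -m pendant '[[[0,0,0,-15,0],[0,0,0,-40,0],[0,0,0,-80,0],[0,0,0,-125,0],[0,0,0,-170,0]]]'; python3 -m pendant '[[[0,0,0,-25,0],[0,0,0,-25,0]]]';python3 -c "
from h import *
cell((511,-212),-9.7,-30,280)"
```

```text
clock: 15.85
tcp_pos: [0.538, 0.1393, 0.1077]
ee_rot: [-0.072, 3.138, -0.001]
ft_force: [-0.0, 0.7, -0.7]
finger_gap: 0.624
grasp_force: 0.0
clock: 16.15
tcp_pos: [0.5368, 0.1396, 0.0831]
ee_rot: [0.073, -3.14, 0.001]
ft_force: [0.4, 0.4, 1.2]
finger_gap: 0.621
grasp_force: 0.0
clock: 16.65
tcp_pos: [0.5384, 0.1398, 0.0861]
ee_rot: [-0.075, 3.137, -0.005]
ft_force: [-2.8, -2.8, 9.5]
finger_gap: 0.415
grasp_force: 54.9
clock: 17.15
tcp_pos: [0.5364, 0.1408, 0.2556]
ee_rot: [0.076, -3.14, 0.0]
ft_force: [1.1, 0.0, -2.9]
finger_gap: 0.341
grasp_force: 60.6
clock: 17.35
tcp_pos: [0.5393, 0.1413, 0.2836]
ee_rot: [-0.076, 3.132, 0.001]
ft_force: [0.9, -0.3, -2.4]
finger_gap: 0.343
grasp_force: 60.8
shift [  51.9 -380.8    2.9] roll 12.5 yaw now 2.8 tcp [539.3 141.3 283.6]
```

```bash
python3 -m pendant '[[[0,4,-40,1,2],[0,8,-80,1,4],[0,12,-115,2,6],[0,15,-130,2,9],[0,15,-130,2,12.5]]]'; python3 -m pendant '[[[0,0,0,0,0],[0,0,0,0,0]]]';python3 -c "
from h import *
c,X=where();cell((511,-212),-9.7,-30,280)
im=c['pixels'].astype(int);Z=X[...,2]*1000
m=(im[...,1]>170)&(im[...,0]>110)&(Z>92)&(Z<116)&(X[...,1]<0)
n=cv2.connectedComponentsWithStats(m.astype(np.uint8))
for i in range(1,n[0]):
  if n[2][i,4]>60: print(rect(X[n[1]==i]))
"
```

```text
clock: 17.85
tcp_pos: [0.5272, 0.0085, 0.2752]
ee_rot: [-0.276, -3.127, 0.0]
ft_force: [0.1, 0.1, -2.8]
finger_gap: 0.344
grasp_force: 61.4
clock: 18.05
tcp_pos: [0.5278, 0.0108, 0.2759]
ee_rot: [-0.264, -3.129, -0.001]
ft_force: [0.6, 1.2, -2.7]
finger_gap: 0.343
grasp_force: 61.4
rim [510.3, -209.5, 305.2, 148.1, 80.3] pads [(532.0, -92.0), (521.2, -152.2), (511.3, -211.1), (500.5, -272.3), (489.8, -333.8)]
shift [ -20.6 -252.7   -4. ] roll 0.1 yaw now -9.6 tcp [528.   11.  276.1]
[773.7, -15.2, 25.4, 28.5, 0.5]
[527.8, -124.3, 27.3, 96.9, 80.4]
[500.0, -303.3, 29.9, 98.4, 80.6]
```

```bash
python3 -m pendant '[[[0,-4,-45,-2,0],[0,-8,-92,-4,0],[0,-12,-140,-4,0],[0,-16,-188,-4,0],[0,-20,-232,-4,0]]]'; python3 -m pendant '[[[0,-1,-20,0,0],[0,-1,-21,0,0],[0,-1,-21,0,0]]]';python3 -c "
from h import *
cell((511,-212),-9.7,-30,80)"
```

```text
clock: 18.6
tcp_pos: [0.5087, -0.223, 0.2805]
ee_rot: [0.264, 3.13, -0.0]
ft_force: [1.5, 0.8, -2.6]
finger_gap: 0.338
grasp_force: 61.3
clock: 18.9
tcp_pos: [0.5062, -0.2421, 0.2802]
ee_rot: [-0.266, -3.13, -0.002]
ft_force: [0.5, 0.6, -3.2]
finger_gap: 0.34
grasp_force: 61.7
shift [2.000e-01 3.000e-01 2.002e+02] roll -0.0 yaw now -9.7 tcp [ 506.2 -242.1  280.2]
```

```bash
python3 -m pendant '[[[0,0,0,45,0],[0,0,0,90,0],[0,0,0,120,0],[0,0,0,150,0],[0,0,0,175,0]]]'; python3 -m pendant '[[[0,0,0,12,0],[0,0,0,22,0],[0,0,0,26,0],[0,0,0,28,0],[0,0,0,28,0]]]';  python3 -m pendant '[[[0,0,0,2,0],[0.3,0,0,2,0],[0.46,0,0,2,0],[0.46,0,0,2,0],[0.46,0,0,2,0]]]'
```

```text
clock: 19.4
tcp_pos: [0.5061, -0.2401, 0.104]
ee_rot: [-0.261, -3.13, -0.002]
ft_force: [-0.1, -0.3, -2.5]
finger_gap: 0.343
grasp_force: 61.5
clock: 19.9
tcp_pos: [0.5068, -0.2428, 0.0784]
ee_rot: [0.266, 3.129, -0.001]
ft_force: [-0.8, -0.1, -3.0]
finger_gap: 0.348
grasp_force: 61.4
clock: 20.4
tcp_pos: [0.5066, -0.2429, 0.0761]
ee_rot: [0.267, 3.129, -0.001]
ft_force: [0.4, 0.1, 0.1]
finger_gap: 0.46
grasp_force: 0.0
```

```bash
cat >> h.py <<'E'
def flaps(C,a,X):
    t=np.radians(a);P=X.reshape(-1,3)*1000;P=P[np.isfinite(P[:,0])];d=P[:,:2]-np.array(C)
    x=d@[np.cos(t),np.sin(t)];y=d@[-np.sin(t),np.cos(t)];z=P[:,2]
    for n,o,w,h,L in(("left",y-136,x,120,50),("right",-y-136,x,120,50),("far",x-66,y,124,100),("near",-x-66,y,124,100)):
        m=(abs(w)<L)&(z>h-12)&(z<h+75)&(o>-70)&(o<66);m2=m&(np.hypot(o,z-h)>35)&(np.hypot(o,z-h)<70)
        # angle: 0 flat inward, pi/2 up
        an=np.arctan2(z[m2]-h,-o[m2]);print(n,m2.sum(),np.round(np.percentile(an,[10,50,90]),2) if m2.sum() else None)
E
python3 -m pendant '[[[0.46,0,0,-20,0],[0.46,0,0,-50,0],[0.46,0,0,-100,0],[0.46,0,0,-145,0],[0.3,0,0,-170,0]]]'
python3 -m pendant '[[[0,0,45,0,0],[0,0,90,0,0],[0,0,138,0,0],[0,0,186,0,0],[0,0,234,0,0]]]'
python3 -m pendant '[[[0,0,25,0,0],[0,0,25,0,0]]]';python3 - <<'E'
from h import *
c,X=where();flaps((511,-212),-9.7,X)
cell((511,-212),-9.7,220,145)
cv2.imwrite("pics/t5.png",cv2.resize(c["pixels"][140:300,100:440],(800,376)))
E
```

```text
clock: 20.9
tcp_pos: [0.5075, -0.2434, 0.2501]
ee_rot: [0.266, 3.125, -0.004]
ft_force: [0.3, -0.5, -0.4]
finger_gap: 0.313
grasp_force: 0.0
clock: 21.4
tcp_pos: [0.546, -0.0102, 0.2461]
ee_rot: [0.267, 3.129, -0.0]
ft_force: [1.0, -0.7, -0.4]
finger_gap: -0.003
grasp_force: 0.0
clock: 21.6
tcp_pos: [0.5503, 0.016, 0.2459]
ee_rot: [0.259, 3.13, 0.001]
ft_force: [-0.5, -0.3, 0.8]
finger_gap: 0.001
grasp_force: 0.0
rim [509.4, -212.1, 306.9, 150.3, 80.9] pads [(532.0, -92.3), (521.3, -152.1), (511.0, -211.5), (501.6, -270.0), (489.8, -333.8)]
left 198 [2.41 2.51 2.57]
right 449 [2.34 2.42 2.48]
far 722 [2.26 2.31 2.37]
near 670 [2.27 2.31 2.36]
shift [  0.5  -9.4 100.8] roll 0.1 yaw now -9.6 tcp [550.1  14.1 245.8]
```

View pics/t5.png

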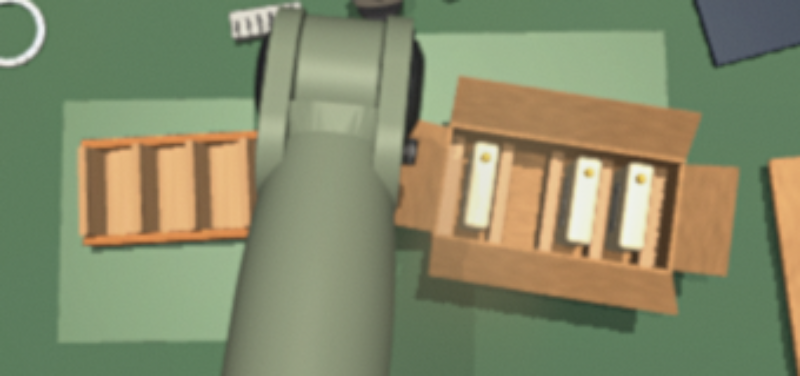

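Three gauges stand in the carton at px 482, 585 and 635, and the rack is empty. Now I'll fold the left flap with shut fingers.

```bash
python3 -m pendant '[[[0,0,0,40,0],[0,0,0,80,0],[0,0,0,104,0],[0,0,0,104,0]]]'
python3 -m pendant '[[[0,0,-20,0,0],[0,0,-40,0,0],[0,0,-60,0,0],[0,0,-80,0,0],[0,0,-95,0,0]]]'
python3 -m pendant '[[[0,0,-12,0,0],[0,0,-24,0,0],[0,0,-36,0,0],[0,0,-36,8,0],[0,0,-36,14,0]]]'
python3 -m pendant '[[[0,0,0,0,0],[0,0,0,2,0],[0,0,0,4,0],[0,0,0,4,0]]]';python3 -c "
from h import *
cell((511,-212),-9.7,95,121)"
```

```text
clock: 22.05
tcp_pos: [0.547, 0.0116, 0.1383]
ee_rot: [-0.269, -3.123, 0.0]
ft_force: [-0.6, 0.1, 0.6]
finger_gap: 0.004
grasp_force: 0.0
clock: 22.55
tcp_pos: [0.5399, -0.0765, 0.1477]
ee_rot: [0.261, 3.116, 0.023]
ft_force: [4.3, 24.7, 22.2]
finger_gap: -0.003
grasp_force: 13.1
clock: 23.05
tcp_pos: [0.5324, -0.113, 0.132]
ee_rot: [0.262, 3.12, 0.016]
ft_force: [4.0, 15.5, 7.0]
finger_gap: 0.001
grasp_force: 8.1
clock: 23.45
tcp_pos: [0.5306, -0.1133, 0.1263]
ee_rot: [0.263, 3.124, 0.014]
ft_force: [4.2, 13.0, 4.9]
finger_gap: 0.002
grasp_force: 6.9
shift [ 2.7 -5.7  5.3] roll 0.1 yaw now -9.6 tcp [ 530.6 -113.3  126.3]
```

```bash
python3 -m pendant '[[[0,0,0,-40,0],[0,0,0,-85,0],[0,0,0,-120,0]]]'
python3 -m pendant '[[[0,0,48,0,0],[0,0,96,0,0],[0,0,144,0,0],[0,0,190,0,0],[0,0,190,0,0]]]'
python3 - <<'E'
from h import *
c,X=where();flaps((511,-212),-9.7,X)
d=cams.snapshot("side")
cv2.imwrite("pics/t6.png",np.hstack([cv2.resize(c["pixels"][150:300,240:440],(400,300)),cv2.resize(d["pixels"][140:360,160:420],(400,340))[:300]]))
E
```

```text
clock: 23.75
tcp_pos: [0.5286, -0.1176, 0.2481]
ee_rot: [0.268, 3.126, -0.002]
ft_force: [0.2, 0.2, 0.1]
finger_gap: 0.002
grasp_force: 0.0
clock: 24.25
tcp_pos: [0.5611, 0.0748, 0.2458]
ee_rot: [0.258, 3.128, 0.003]
ft_force: [-0.1, -0.5, -0.1]
finger_gap: -0.002
grasp_force: 0.0
rim [491.4, -312.8, 321.8, 149.2, 78.8] pads [(513.5, -204.1), (501.3, -263.6), (491.3, -320.2), (479.1, -379.7), (467.5, -440.9)]
left 252 [0.28 0.37 0.47]
right 11 [-3.08 -2.99 -2.97]
far 769 [0.02 2.27 2.36]
near 746 [0.01 2.29 2.35]
```

View pics/t6.png

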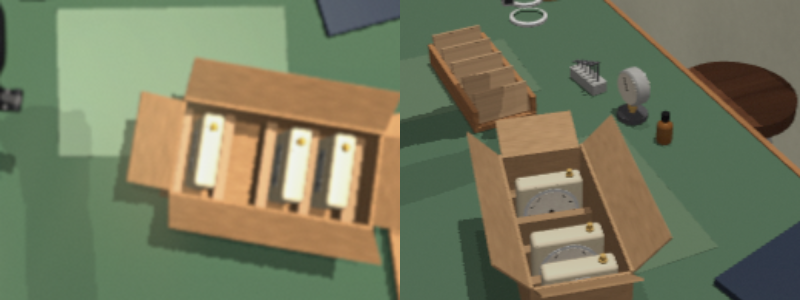

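The carton has shifted about 110 mm along -y. The flap edge jammed by friction against my finger (24 N) and pushed the carton along. It now sits at about (490,-322) with yaw -11°, and the gauges are still fine. From here I'll follow the edge's arc, moving up as well as inward. First I'll check the plank on the right, then start on the left flap.

```bash
cat >> h.py <<'E'
def edge(C,a,th,side,back,below):
    """tcp target: finger centre 'back' mm outside the free edge at angle th, tip 'below' mm under the edge"""
    s={"left":(0,1),"right":(0,-1),"near":(-1,0),"far":(1,0)}[side];L=136 if s[1] else 66;h=120 if s[1] else 124
    o=L-65*np.cos(th)+back;z=h+65*np.sin(th)-below
    print(side,round(th,2),"local out",round(o,1),"z",round(z,1));cell(C,a,o*s[1],z,o*s[0])
E
python3 - <<'E'
from h import *
c,X=where();C=(490.5,-322);flaps(C,-11,X);Z=X[...,2]*1000
for y in(-.45,-.47,-.49,-.52,-.56,-.6):
    m=(abs(X[...,1]-y)<.006)&(abs(X[...,0]-.42)<.02)|(abs(X[...,1]-y)<.006)&(abs(X[...,0]-.36)<.02);print(y,m.sum(),np.round(np.nanpercentile(Z[m],[5,50,95]) if m.sum() else 0))
im=c["pixels"];cv2.imwrite("pics/t7.png",cv2.resize(im[120:330,240:512],(777,600)))
for t in(2.5,2.2,1.9,1.57):edge(C,-11,t,"left",25,30)
E
```

```text
rim [491.6, -312.6, 324.5, 149.6, 79.4] pads [(513.7, -203.9), (502.0, -261.1), (491.3, -319.3), (479.4, -381.8), (467.7, -441.5)]
left 436 [2.66 2.74 2.8 ]
right 462 [2.31 2.4  2.47]
far 719 [2.26 2.31 2.37]
near 669 [2.28 2.32 2.36]
-0.45 118 [ -1. 121. 130.]
-0.47 106 [ -2. 140. 149.]
-0.49 125 [ -3. 155. 164.]
-0.52 58 [33. 36. 40.]
-0.56 127 [31. 35. 40.]
-0.6 122 [31. 36. 40.]
left 2.5 local out 213.1 z 128.9
shift [  -2.  -185.1  116.1] roll 1.2 yaw now -9.8 tcp [560.4  70.  244.9]
left 2.2 local out 199.3 z 142.6
shift [  -1.7 -198.9  102.4] roll 1.2 yaw now -9.8 tcp [560.4  70.  244.9]
left 1.9 local out 182.0 z 151.5
shift [  -1.4 -216.2   93.5] roll 1.2 yaw now -9.8 tcp [560.4  70.  244.9]
left 1.57 local out 160.9 z 155.0
shift [  -0.9 -237.2   90. ] roll 1.2 yaw now -9.8 tcp [560.4  70.  244.9]
```

View pics/t7.png

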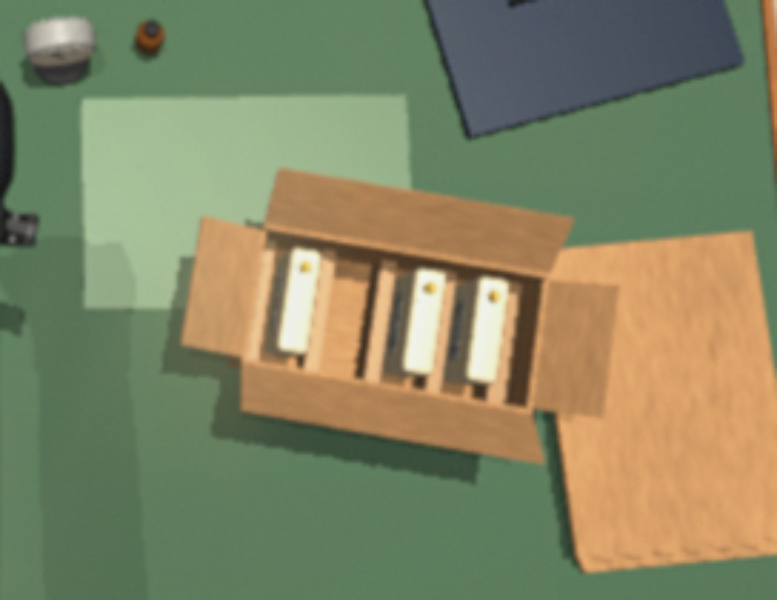

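Left flap is now at its outer stop (about 2.74 rad). The carton sits against the plank at the right (px 555,420), and all gauges are upright. I'll probe gently for the flap's edge, then lift it along its arc.

```bash
python3 -m pendant '[[[0,0,-45,0,1.2],[0,0,-90,30,1.2],[0,-1,-135,70,1.2],[0,-2,-163,105,1.2],[0,-2,-163,125,1.2]]]'
python3 -m pendant '[[[0,0,-5,0,0],[0,0,-10,0,0],[0,0,-10,0,0]]]'|egrep 'pos|ft'
python3 -m pendant '[[[0,0,-5,0,0],[0,0,-8,0,0],[0,0,-8,0,0]]]'|egrep 'pos|ft'
python3 -c "
from h import *
edge((490.5,-322),-11,2.74,'left',0,27)"
```

```text
clock: 24.9
tcp_pos: [0.5328, -0.0955, 0.1175]
ee_rot: [-0.311, -3.126, 0.002]
ft_force: [0.0, -0.0, -0.1]
finger_gap: 0.001
grasp_force: 0.0
tcp_pos: [0.5337, -0.1013, 0.1207]
ft_force: [0.1, -1.0, -0.1]
tcp_pos: [0.5315, -0.1079, 0.1194]
ft_force: [-0.5, -0.4, -0.3]
left 2.74 local out 195.8 z 118.4
shift [ -0.6 -22.1   1. ] roll 0.1 yaw now -10.9 tcp [ 531.5 -107.9  119.4]
```

```bash
for i in 1; do python3 -m pendant '[[[0,0,-4,0,0],[0,0,-4,0,0]]]'|egrep 'pos|ft'
python3 -m pendant '[[[0,0,-4,0,0],[0,0,-4,0,0]]]'|egrep 'pos|ft'
python3 -m pendant '[[[0,0,-3,0,0],[0,0,-3,0,0]]]'|egrep 'pos|ft'; done
python3 -c "
from h import *
edge((490.5,-322),-11,2.74,'left',0,27)"
```

```text
tcp_pos: [0.5303, -0.1119, 0.1188]
ft_force: [-0.2, 0.2, -0.3]
tcp_pos: [0.5298, -0.114, 0.1187]
ft_force: [0.3, 6.2, 2.2]
tcp_pos: [0.5297, -0.1147, 0.119]
ft_force: [2.6, 12.4, 4.8]
left 2.74 local out 195.8 z 118.4
shift [ -1.  -15.1   0.5] roll 0.2 yaw now -10.8 tcp [ 529.7 -114.7  119. ]
```

```bash
python3 -m pendant '[[[0,0,-1,-5,0],[0,0,-2,-9,0],[0,0,-6,-15,0],[0,0,-12,-21,0],[0,0,-19,-27,0]]]'
python3 -m pendant '[[[0,0,0,0,0]]]'|egrep 'pos|ft'
python3 -m pendant '[[[0,0,-9,-5,0],[0,0,-18,-9,0],[0,0,-28,-12,0],[0,0,-38,-13,0],[0,0,-38,-13,0]]]'
python3 - <<'E'
from h import *
c,X=where();flaps((490.5,-322),-11,X);cell((490.5,-322),-11,140,155)
d=cams.snapshot("side")
cv2.imwrite("pics/s8.png",cv2.resize(d["pixels"][100:360,140:440],(600,520)))
E
```

```text
clock: 26.6
tcp_pos: [0.5256, -0.1368, 0.1463]
ee_rot: [0.298, 3.127, 0.002]
ft_force: [1.7, 0.6, 1.8]
finger_gap: 0.001
grasp_force: 0.8
tcp_pos: [0.5257, -0.1384, 0.1465]
ft_force: [-0.6, 0.4, -0.4]
clock: 27.2
tcp_pos: [0.5179, -0.1763, 0.1587]
ee_rot: [0.303, 3.127, -0.001]
ft_force: [-0.7, 0.5, -0.5]
finger_gap: -0.001
grasp_force: 0.0
rim [477.6, -386.1, 171.7, 149.8, 78.2] pads [(479.1, -379.2), (467.3, -442.5)]
left 0 None
right 464 [2.32 2.4  2.47]
far 328 [2.25 2.31 2.37]
near 441 [2.27 2.32 2.36]
shift [-1.  -8.9  3.6] roll -0.0 yaw now -11.0 tcp [ 517.9 -175.6  158.6]
```

View pics/s8.png

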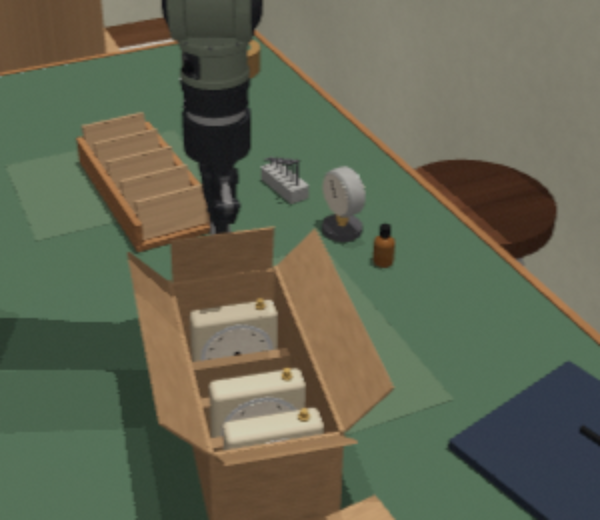

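The left flap is upright now (px 222,255) with almost no force on the tool. I'll keep going over and down.

```bash
python3 -m pendant '[[[0,0,-10,2,0],[0,0,-20,5,0],[0,0,-30,10,0],[0,0,-40,16,0],[0,0,-48,23,0]]]'
python3 -m pendant '[[[0,0,0,4,0],[0,0,0,8,0],[0,0,0,11,0],[0,0,0,13,0]]]'
python3 -m pendant '[[[0,0,0,2,0],[0,0,0,3,0],[0,0,0,3,0]]]'|egrep 'pos|ft'
python3 -c "
from h import *
cell((490.5,-322),-11,95,120)"
```

```text
clock: 27.8
tcp_pos: [0.5087, -0.2228, 0.135]
ee_rot: [-0.3, -3.127, 0.0]
ft_force: [-0.5, 1.2, -0.2]
finger_gap: 0.004
grasp_force: 0.3
clock: 28.2
tcp_pos: [0.509, -0.2216, 0.1227]
ee_rot: [-0.299, -3.127, 0.001]
ft_force: [-4.0, 1.0, 15.5]
finger_gap: -0.0
grasp_force: 7.6
tcp_pos: [0.5091, -0.2216, 0.1226]
ft_force: [-6.8, 2.7, 21.1]
shift [-0.9 -7.1  2.6] roll 0.1 yaw now -10.9 tcp [ 509.1 -221.6  122.6]
```

```bash
python3 -m pendant '[[[0,0,0,-40,0],[0,0,0,-85,0],[0,0,0,-115,0]]]'|egrep pos
python3 -m pendant '[[[0,0,-48,0,0],[0,0,-96,0,0],[0,0,-144,0,0],[0,0,-192,0,0],[0,0,-240,0,0]]]'|egrep pos
python3 -m pendant '[[[0,0,-48,0,0],[0,0,-90,0,0],[0,0,-90,0,0]]]'|egrep pos
python3 -c "
from h import *
c,X=where();C=(490.5,-322);flaps(C,-11,X);edge(C,-11,2.4,'right',27,32)"
```

```text
tcp_pos: [0.5098, -0.2216, 0.2376]
tcp_pos: [0.4632, -0.4587, 0.2347]
tcp_pos: [0.4442, -0.5505, 0.233]
rim [489.1, -327.1, 287.3, 151.8, 78.4] pads [(501.1, -265.4), (490.7, -320.1), (479.8, -377.5), (467.0, -443.3)]
left 399 [-0.02  0.05  0.12]
right 461 [2.33 2.41 2.48]
far 850 [-0.01  2.31  2.37]
near 810 [-0.01  2.31  2.36]
right 2.4 local out 210.9 z 131.9
shift [ -1.4  19.2 101.4] roll -0.1 yaw now -11.1 tcp [ 445.2 -547.7  233.2]
```

```bash
python3 -m pendant '[[[0,0,0,40,0],[0,-1,0,80,0],[0,-1,0,101,0],[0,-1,12,101,0],[0,-1,24,101,0]]]'|egrep 'pos|ft'
python3 -m pendant '[[[0,0,4,0,0],[0,0,5,0,0]]]'|egrep 'pos|ft'
python3 -m pendant '[[[0,0,3,0,0],[0,0,3,0,0]]]'|egrep 'pos|ft'
python3 -c "
from h import *
C=(490.5,-322);edge(C,-11,2.4,'right',15,32)"
```

```text
tcp_pos: [0.4526, -0.5203, 0.1342]
ft_force: [-0.3, 0.5, 0.8]
tcp_pos: [0.4542, -0.5171, 0.1362]
ft_force: [0.3, -0.3, -0.3]
tcp_pos: [0.4542, -0.5164, 0.1358]
ft_force: [0.2, -3.5, 2.6]
right 2.4 local out 198.9 z 131.9
shift [ 1.5 -1.1  3.9] roll 0.0 yaw now -11.0 tcp [ 454.2 -516.4  135.8]
```

```bash
python3 -m pendant '[[[0,0,3,-6,0],[0,0,8,-11,0],[0,0,14,-15,0],[0,0,22,-19,0],[0,0,30,-22,0]]]'|egrep 'pos|ft'
python3 -m pendant '[[[0,0,9,-2,0],[0,0,18,-2,0],[0,0,26,-2,0]]]'|egrep 'pos|ft'
python3 -m pendant '[[[0,0,8,2,0],[0,0,16,5,0],[0,0,26,10,0],[0,0,36,16,0],[0,0,44,23,0]]]'|egrep 'pos|ft'
python3 -c "
from h import *
cell((490.5,-322),-11,-100,120)"
```

```text
tcp_pos: [0.4591, -0.4839, 0.1558]
ft_force: [0.2, -0.6, -0.1]
tcp_pos: [0.4641, -0.4583, 0.1574]
ft_force: [-0.6, -1.7, -0.2]
tcp_pos: [0.4726, -0.4152, 0.134]
ft_force: [0.0, -0.5, 0.4]
shift [ 0.2 -5.1 14. ] roll 0.1 yaw now -10.9 tcp [ 472.6 -415.2  134. ]
```

```bash
python3 -m pendant '[[[0,0,0,4,0],[0,0,0,8,0],[0,0,0,11,0],[0,0,0,13,0],[0,0,0,14,0]]]'|egrep 'pos|ft'
python3 -m pendant '[[[0,0,0,-40,0],[0,0,0,-85,0],[0,0,0,-115,0],[0,0,0,-115,0]]]'|egrep 'pos|ft'
python3 - <<'E'
from h import *
c,X=where();C=(490.5,-322);flaps(C,-11,X)
d=cams.snapshot("side")
cv2.imwrite("pics/s9.png",np.hstack([cv2.resize(c["pixels"][150:300,240:440],(400,300)),cv2.resize(d["pixels"][140:384,140:440],(400,325))[:300]]))
edge(C,-11,2.31,'near',20,40)
E
```

```text
tcp_pos: [0.4725, -0.4164, 0.1226]
ft_force: [-4.1, 4.9, 18.7]
tcp_pos: [0.4743, -0.419, 0.2411]
ft_force: [0.5, -0.5, 0.7]
rim [489.8, -320.9, 274.1, 152.7, 79.1] pads [(490.8, -320.2), (494.7, -264.5), (479.4, -379.3)]
left 398 [-0.02  0.05  0.12]
right 438 [-0.02  0.04  0.11]
far 1006 [-0.05  2.29  2.36]
near 965 [-0.06  2.3   2.36]
near 2.31 local out 129.8 z 132.0
shift [130.4  96.9 103.8] roll 0.0 yaw now -11.0 tcp [ 472.5 -417.   236.1]
```

View pics/s9.png

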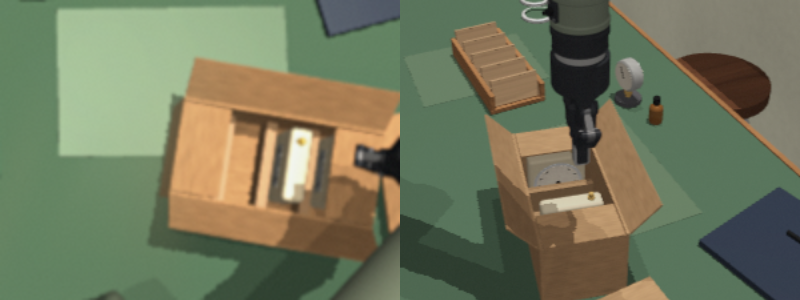

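Both short flaps are flat (0.05 and 0.04 rad), and the carton stays put. Now the near long flap.

```bash
python3 -m pendant '[[[0,38,25,0,0],[0,76,50,0,0],[0,114,75,0,0],[0,152,97,0,0],[0,152,97,0,0]]]'|egrep 'pos|ft'
python3 -m pendant '[[[0,0,0,35,0],[0,0,0,70,0],[0,0,0,98,0],[0,0,0,98,0]]]'|egrep 'pos|ft'
python3 -c "
from h import *
C=(490.5,-322);edge(C,-11,2.31,'near',11,40)"
```

```text
tcp_pos: [0.3362, -0.2863, 0.2328]
ft_force: [0.9, 0.0, -0.2]
tcp_pos: [0.3391, -0.2895, 0.1334]
ft_force: [-0.9, -0.5, 0.7]
near 2.31 local out 120.8 z 132.0
shift [-34.   -3.    1.1] roll 0.0 yaw now -11.0 tcp [ 339.1 -289.5  133.4]
```

```bash
python3 -m pendant '[[[0,-12,0,0,0],[0,-24,0,0,0],[0,-28,0,0,0],[0,-28,0,0,0]]]'|egrep 'pos|ft'
python3 -m pendant '[[[0,-4,0,0,0],[0,-4,0,0,0]]]'|egrep 'pos|ft'
python3 -m pendant '[[[0,-4,0,0,0],[0,-4,0,0,0]]]'|egrep 'pos|ft'
python3 -c "
from h import *
C=(490.5,-322);edge(C,-11,2.31,'near',11,40)"
```

```text
tcp_pos: [0.3706, -0.2984, 0.1386]
ft_force: [1.1, -0.2, 0.8]
tcp_pos: [0.3732, -0.2983, 0.138]
ft_force: [0.2, -0.3, 1.1]
tcp_pos: [0.3765, -0.2989, 0.138]
ft_force: [-3.4, 0.8, 4.6]
near 2.31 local out 120.8 z 132.0
shift [ 4.5 -0.9  6. ] roll 0.1 yaw now -10.9 tcp [ 376.5 -298.9  138. ]
```

```bash
python3 -m pendant '[[[0,-3,0,-5,0],[0,-8,0,-9,0],[0,-14,0,-13,0],[0,-21,0,-16,0],[0,-29,0,-18,0]]]'|egrep 'pos|ft'
python3 -m pendant '[[[0,-9,0,-2,0],[0,-18,0,-2,0],[0,-26,0,0,0],[0,-26,0,0,0]]]'|egrep 'pos|ft'
python3 -c "
from h import *
C=(490.5,-322);c,X=where();flaps(C,-11,X);edge(C,-11,1.57,'near',11,30);cell(C,-11,0,126,-20)"
```

```text
tcp_pos: [0.4063, -0.3048, 0.1561]
ft_force: [-0.3, -0.1, -0.2]
tcp_pos: [0.432, -0.3097, 0.1552]
ft_force: [0.5, 0.0, -0.7]
rim [493.3, -317.8, 268.5, 144.2, 80.2] pads [(519.1, -268.7), (510.1, -324.2), (511.7, -387.2)]
left 455 [-0.01  0.08  1.27]
right 40 [-0.01  0.04  0.1 ]
far 863 [-0.02  2.3   2.36]
near 350 [-0.05  1.05  1.11]
near 1.57 local out 76.9 z 159.0
shift [16.6 -1.  -3.7] roll 0.1 yaw now -10.9 tcp [ 431.5 -309.5  155.3]
shift [-40.3  -1.1  29.2] roll 0.1 yaw now -10.9 tcp [ 431.5 -309.5  155.3]
```

```bash
python3 -m pendant '[[[0,-9,0,4,0],[0,-18,0,9,0],[0,-27,0,15,0],[0,-36,0,20,0],[0,-36,0,25,0]]]'|egrep 'pos|ft'
python3 -m pendant '[[[0,0,0,3,0],[0,0,0,5,0],[0,0,0,6,0],[0,0,0,6,0]]]'|egrep 'pos|ft'
python3 -m pendant '[[[0,0,0,-40,0],[0,0,0,-85,0],[0,0,0,-115,0],[0,0,0,-115,0]]]'|egrep 'pos|ft'
python3 -c "
from h import *
C=(490.5,-322);c,X=where();flaps(C,-11,X);cell(C,-11,-30,235,160)"
```

```text
tcp_pos: [0.4678, -0.3168, 0.1301]
ft_force: [0.4, 0.3, 0.9]
tcp_pos: [0.4666, -0.3163, 0.1268]
ft_force: [-2.5, 3.6, 14.8]
tcp_pos: [0.4681, -0.3181, 0.2446]
ft_force: [-0.1, -0.0, 0.0]
rim [496.5, -300.4, 232.6, 140.6, 79.2] pads [(523.3, -326.5)]
left 444 [0.   0.09 0.18]
right 0 None
far 859 [-0.01  2.3   2.37]
near 411 [-0.03  0.04  0.12]
shift [-183.8  -30.3    7.8] roll 0.1 yaw now -10.9 tcp [ 467.1 -317.3  241.9]
```

Near flap is flat (0.04). Now the far one.

```bash
python3 -m pendant '[[[0,-45,0,0,0],[0,-90,0,0,0],[0,-135,0,0,0],[0,-178,0,0,0],[0,-178,0,0,0]]]'|egrep 'pos|ft'
python3 -m pendant '[[[0,0,0,35,0],[0,0,0,70,0],[0,0,0,104,0],[0,0,0,104,0]]]'|egrep 'pos|ft'
python3 -c "
from h import *
C=(490.5,-322);c,X=where();flaps(C,-11,X);edge(C,-11,2.31,'far',8,40)"
```

```text
tcp_pos: [0.6442, -0.3499, 0.2334]
ft_force: [-0.3, 0.5, -1.2]
tcp_pos: [0.6361, -0.3472, 0.1281]
ft_force: [-0.7, 1.2, -1.6]
rim [525.7, -327.9, 274.8, 208.3, 79.2] pads [(533.4, -274.9)]
left 440 [-0.    0.09  0.19]
right 0 None
far 426 [-0.06  2.28  2.36]
near 188 [-0.03  0.04  0.12]
far 2.31 local out 117.8 z 132.0
shift [31.9 -2.2  0. ] roll 0.0 yaw now -11.0 tcp [ 637.9 -348.4  131.8]
```

```bash
python3 -m pendant '[[[0,12,0,0,0],[0,22,0,0,0],[0,26,0,-2,0],[0,26,0,-2,0]]]'|egrep 'pos|ft'
python3 -m pendant '[[[0,4,0,0,0],[0,4,0,0,0]]]'|egrep 'pos|ft'
python3 -m pendant '[[[0,3,0,0,0],[0,3,0,0,0]]]'|egrep 'pos|ft'
python3 -c "
from h import *
C=(490.5,-322);edge(C,-11,2.31,'far',8,40)"
```

```text
tcp_pos: [0.6159, -0.3458, 0.1401]
ft_force: [-0.4, -0.2, 1.1]
tcp_pos: [0.6117, -0.3446, 0.1383]
ft_force: [0.3, -0.2, -0.3]
tcp_pos: [0.6104, -0.3444, 0.139]
ft_force: [6.1, -2.1, 3.6]
far 2.31 local out 117.8 z 132.0
shift [ 4.2 -0.9  7. ] roll 0.1 yaw now -10.9 tcp [ 610.4 -344.4  139. ]
```

```bash
python3 -m pendant '[[[0,3,0,-6,0],[0,8,0,-11,0],[0,14,0,-15,0],[0,21,0,-18,0],[0,29,0,-20,0]]]'|egrep 'pos|ft'
python3 -m pendant '[[[0,9,0,-2,0],[0,18,0,-2,0],[0,28,0,0,0],[0,28,0,0,0]]]'|egrep 'pos|ft'
python3 -c "
from h import *
C=(490.5,-322);c,X=where();flaps(C,-11,X);cell(C,-11,0,127,22)"
```

```text
tcp_pos: [0.5793, -0.338, 0.1577]
ft_force: [0.5, 0.1, 0.4]
tcp_pos: [0.551, -0.3326, 0.1575]
ft_force: [0.2, 0.4, -0.8]
rim [502.8, -252.8, 135.3, 135.2, 79.1] pads [(517.7, -325.9)]
left 498 [0.02 0.12 1.14]
right 0 None
far 355 [-0.06  1.08  1.12]
near 392 [-0.02  0.05  0.12]
shift [40.1 -1.  30.7] roll 0.0 yaw now -11.0 tcp [ 551.7 -332.8  157.6]
```

```bash
python3 -m pendant '[[[0,9,0,4,0],[0,18,0,9,0],[0,27,0,15,0],[0,37,0,21,0],[0,37,0,26,0]]]'|egrep 'pos|ft'
python3 -m pendant '[[[0,0,0,3,0],[0,0,0,5,0],[0,0,0,6,0],[0,0,0,7,0]]]'|egrep 'pos|ft'
python3 -m pendant '[[[0,0,0,-40,0],[0,0,0,-85,0],[0,0,0,-115,0],[0,0,0,-115,0]]]'|egrep 'pos|ft'
python3 -m pendant '[[[0,0,48,0,0],[0,0,96,0,0],[0,0,144,0,0],[0,0,192,0,0],[0,0,240,0,0]]]'|egrep 'pos|ft'
python3 - <<'E'
from h import *
C=(490.5,-322);c,X=where();flaps(C,-11,X)
d=cams.snapshot("side")
cv2.imwrite("pics/s10.png",np.hstack([cv2.resize(c["pixels"][130:300,200:440],(400,300)),cv2.resize(d["pixels"][140:384,140:440],(400,325))[:300]]))
E
```

```text
tcp_pos: [0.5155, -0.3258, 0.1314]
ft_force: [-0.2, 0.9, 1.6]
tcp_pos: [0.5166, -0.3262, 0.1268]
ft_force: [-5.8, 4.5, 19.0]
tcp_pos: [0.5192, -0.328, 0.2452]
ft_force: [1.1, -0.4, -0.2]
tcp_pos: [0.562, -0.0884, 0.2387]
ft_force: [1.3, 0.1, -0.2]
rim [488.4, -320.4, 273.9, 132.9, 79.0] pads []
left 500 [0.06 0.12 0.21]
right 511 [0.06 0.12 0.21]
far 949 [-0.02  0.05  0.12]
near 958 [-0.02  0.04  0.11]
```

View pics/s10.png

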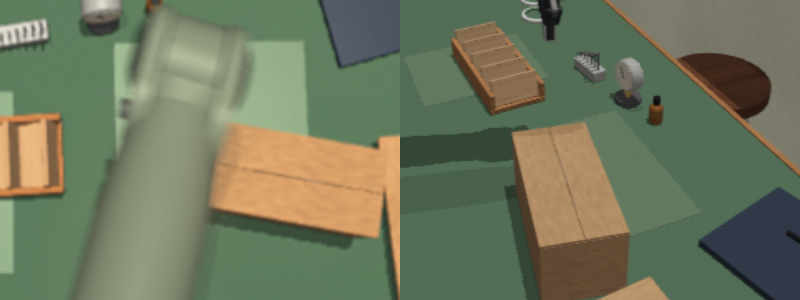

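The carton is fully closed with all the flaps flat, the bystanders haven't moved and the arm is clear. Handing in.

```bash
python3 -m pendant '[[[0,0,0,0,0],[0,0,0,0,0],[0,0,0,0,0],[0,0,0,0,0]]]'|egrep 'pos|clock'; python3 -c "
from h import *
C=(490.5,-322);c,X=where();flaps(C,-11,X);print(manip.sign_off())"
```

```text
clock: 41.85
tcp_pos: [0.5617, -0.0917, 0.2394]
rim [488.5, -320.8, 273.0, 132.7, 79.2] pads []
left 498 [0.06 0.13 0.22]
right 506 [0.06 0.13 0.21]
far 956 [-0.02  0.05  0.13]
near 962 [-0.01  0.05  0.12]
the job is handed in; nothing more can be done
None
```

I packed all three gauges upright, each in its own cell, folded the carton shut short flaps first and long flaps over them, and handed the job in (verdict not shown); during the first try at the left flap the carton shifted about 110 mm and now stands by the plank.

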